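# Slide the sealer tin into its stop and unlock the press-and-turn cap

### The arm

A 6-joint arm with a two-finger parallel gripper is mounted at the origin on the work surface. World frame = base frame: x ahead of the robot, y to its left, z up, the work surface at z = 0. Lengths are in mm, angles in rad, forces in N, time in s.
With the tool pointing down it reaches from about 225 to 725 mm from the base axis. Payload 3.1 kg.
Tool frame: the origin (TCP) lies between the finger pads; the fingertips stand 8 mm ahead of it and the grasp point (between the pads) lies 11 mm behind it; z points along the fingers, y is the direction in which the jaws open and shut (so a half turn about z gives the same grasp; the last joint's range is limited). The gripper opens to 85 mm and grips with 20 to 120 N. Pads are 22 mm wide; open, the fingers measure 114 mm over their backs; the gripper's body (76 mm by 85 mm) begins 54 mm behind the grasp point. The pads swing forward as they close: fully open they stand 13 mm farther back than shut.
Start: joints at [1, 0.048, 0.099, 1.622, 0, 1.443], TCP at [224.953, 474.356, 239.312] pointing down, gripper open.
Joint ranges: [-2.91, 2.91], [-0.99, 1.94], [-1.21, 1.42], [-2.12, 2.29], [-1.49, 1.47], [-3.14, 3.14]. Speed limits (rad/s): [2.79, 2.79, 3.14, 3.14, 3.14, 3.14].

### API

Orientations are given as a rotation vector (axis times angle).
In Python, from plant import telemetry, capture, get_calibration, workorder gives the robot as it stands. The module is installed in compiled form; this text tells all that it offers.
- The arm moves only by the tool servo_tool, never from a script. Its argument "deltas" is a list of rows, each an object of numbers: "tx", "ty", "tz": the shift along the tool's x, y, z each as a share of 25 cm, from -1 to 1; "wx", "wy", "wz": the turn, a rotation vector about the tool's x, y, z each as a share of 180 degrees, from -1 to 1. A call has 1 to 20 rows; each row is the pose to reach, as a shift and turn from the pose measured when the call began, along the tool's axes at that moment, turning the shorter way round; what a row does not reach only later rows make up. A row lasts 1/10 s, in which the tool goes at most 50 mm and 8.59 degrees, less where a joint would pass 70% of its speed; a pose out of reach is approached as far as the arm can. A call with a number of a shift or a turn outside -1 to 1 is refused whole. A call with a gripper value outside its range is refused whole. "hand" is the opening, from -1 (shut) to 1 (fully open), so that 0 is half open, set as the call begins (left out, the last holds). The fingers move at their own pace and stop on an object; the grip force is fixed at half the most. Time passes only in rows, so rows that repeat a pose let the fingers close. It gives the time, the measured TCP pose, the force and the opening at its end, in the units of the state.
- telemetry.state(): the state, without advancing time (a new reading comes with each control period).
- capture(name): name is "scene" or "top" or "wrist"; returns the picture (420x560x3 uint8, blue, green, red); there is no depth.
- get_calibration(name): a dict with "fx", "fy", "cx", "cy" (pixels), "camera_from_world" (4x4, takes a point from world to camera coordinates). Camera axes: x right, y up, looking along -z (the intrinsics and any distortion apply to the point x, -y, -z); pixel columns grow to the right and rows downward; lengths in mm; the calibration is good to about 2 mm. A picture is of the moment at which its call begins: read the wrist's pose just before it. get_calibration takes no time and is no camera call; for the wrist camera it gives the pose at the moment of the call.
- workorder.hand_in(): hands the job in, once; it reports no verdict.
The state is a dict: "t": time; "joints": joint angles; "qvel": joint speeds; "joint_efforts": joint torques, N m; "ee_pos": TCP position; "eef_rot": TCP orientation; "contact_force": force on the tool from outside, world axes, zero at the start; "torque": the same for the moment, N m; "opening": opening from 0.0 (shut) to 1.0 (fully open).
Only numpy, scipy, OpenCV 4.12 (cv2) and the standard library are available. Lean on these libraries where they do the work, as an engineer would, in place of code of your own. Each camera call takes 0.05 s, during which the arm holds its last target.

### The job

Slide the sealer tin along the bench, without lifting it, fully home into the open wooden stop, against its back board. Then unlock its child-resistant cap: press the cap down and, keeping it pressed, turn it anticlockwise (seen from above) until the lock ring under it reaches its end stop, its steel tongue in line with the small raised rib on the tin; let the cap spring back up and let go. Keep the tin upright and do not disturb the other things on the bench.

Things in the scene. Friction and masses are not known exactly. Their poses are not given: they have to be found in the camera images.
- tin_center (a point): Low rectangular metal sealer tin with a paper band, loose, about 0.7 kg, standing flat on the bench: 130 (its x) by 100 (its y) by 70 mm high. This point is its centre, 35 mm above its underside; z up. A round grey ribbed cap sits on the middle of its top. It starts 165 to 220 mm short of home, in front of the wooden stop's mouth, a little askew.
- tin: the same tin: this origin lies under its centre, on the bench; axes as tin_center
- cap_top (a point): Grey plastic cap: a disc 68 mm across and 14 mm thick, with an upright grip bar across it, 60 mm long (this point's x), 12 mm thick (its y), 22 mm high. This point is the centre of the bar's top, on the cap's vertical axis (the tin's axis); when the cap is up it is 120 mm above the tin's underside and the disc's flat shoulder beside the bar 98 mm. z up.
- cap_press (a joint): How far the whole cap is pressed down, m: 0 up (at rest), at most 0.009; it springs back. The spring begins at 3 N; from 0.003 (6 N) the studs inside the cap meet ribs on the lock ring; they are fully in between the ribs at 0.0055 to 0.006 (about 10 N) and carry the ring round; at the bottom about 20 N. Pressed too little, they click over the ribs.
- lock_ring (a joint): Turn of the steel lock ring under the cap (its tongue, 8 mm wide, reaches 44 mm from the axis), rad, anticlockwise from above positive: starts locked at 0 to 0.12 (0: tongue along the tin's +x); 1.2 is its end stop, unlocked. It turns only with the pressed cap, after a free play of up to 0.3; at the end stop the cap clicks over it. Unpressed, the cap spins freely.
- rib (a point): small raised metal rib (6 x 7 x 6 mm) on the tin's top that marks the unlocked position: 48.5 mm from the cap's axis, 1.2 rad anticlockwise from the tin's +x; this point is its centre
- dock_home (a point): Where the middle of the tin's underside is when the tin is fully home in the wooden stop; on the bench. This x points from the stop's open mouth to its back board (inner face 66 mm from here). Side strips: inner faces 56 mm to either side (y). The tin enters with its long side and its own x along this x; home, its rear end sticks out 35 mm behind the parallel part.
- dock: The wooden stop, fixed to the bench: a U of strips 18 mm thick, 30 mm high, no floor; origin and axes as dock_home. Its side strips run parallel from the back board to 30 mm on the mouth side of the origin, then flare outwards at about 14 degrees until 90 mm on the mouth side.
- hammer: a bystander, to be left where it is: hammer with a wooden handle, about 240 mm long, lying beyond the back board
- tile_stack: a bystander, to be left where it is: stack of five square tiles, 80 x 80 x 55 mm, origin under its centre
- stone: a bystander, to be left where it is: round grey stone, 86 mm across, 44 mm high, origin under its centre
- bowl: a bystander, to be left where it is: terracotta bowl, 110 mm across, 50 mm high, origin under its centre
- jar: a bystander, to be left where it is: closed jar with a label, 64 mm across, 85 mm high, origin under its centre
- brush: a bystander, to be left where it is: brush 200 mm long, lying flat
- offcut: a bystander, to be left where it is: glazed tile offcut, 70 x 50 x 15 mm, origin under its centre
Mind the look-alikes: they are no part of the job. Several things have the shape of the dock; the one meant has the colours described above. Of the things that look like the tin, the larger one is meant.

How it is judged:
By the outcome, as a careful person would: the job done as asked, in the order asked, and still so for the second after the job is handed in, with the robot touching nothing.
It also fails if it takes over 61 s, if anything falls off the work surface, if the arm or the gripper's body presses on something with over 40 N, if the wrist force passes 120 N, or if a joint passes its speed limit or range.

## Working session

There is one attempt and no reset: what is moved stays moved. The work goes in short steps, Python scripts to look and compute and a tool call to move; the robot and the scene stay as the last step left them, time stands still between calls to the robot, and variables do not carry over. Pictures are saved under pics/ and viewed, and the job is handed in when it is done.

Besides the shell and the picture viewer there is one more tool, called after "Emit:" in YAML: its name, and indented under it one key for each argument. servo_tool: Moves the arm, as the interface text tells. Its arguments: {"type":"object","properties":{"deltas":{"type":"array"},"hand":{"type":"number"}},"required":["deltas"]}

```bash
mkdir -p pics; ls; python3 - <<'E'
from plant import telemetry, capture, get_calibration
import cv2
for n in ("scene","top","wrist"):
    c=get_calibration(n); im=capture(n); cv2.imwrite(f"pics/{n}0.png",im)
    print(n,{k:(v if not hasattr(v,'tolist') else v.tolist()) for k,v in c.items()})
s=telemetry.state(); print(s)
E
```

```text
pics
scene {'fx': 435.81412856606073, 'fy': 435.81412856606073, 'cx': 279.53323566921006, 'cy': 212.77000270097554, 'camera_from_world': [[0.3743615716510728, 0.9272826065229453, -0.0006175038066742629, -255.30885532728848], [-0.5757018327033073, 0.23294368509329083, 0.7837758859503208, 183.83307871794378], [0.7269255900661302, -0.2930600744133705, 0.6210434600668764, -1330.7101883048615], [0.0, 0.0, 0.0, 1.0]]}
top {'fx': 429.0329498917456, 'fy': 429.0329498917456, 'cx': 278.86760470175767, 'cy': 211.26773968834857, 'camera_from_world': [[-0.01480739052792242, -0.9998745576462378, -0.0056222911249624525, 78.36439300790468], [0.9924737115290441, -0.015380916740542068, 0.1214881036315242, -514.658031170562], [-0.12155933986953472, -0.0037810543451195946, 0.9925769645314776, -1059.1417930523885], [0.0, 0.0, 0.0, 1.0]]}
wrist {'fx': 339.44633054426356, 'fy': 339.44633054426356, 'cx': 273.85854933594, 'cy': 210.73324924772308, 'camera_from_world': [[0.43022316238976055, 0.9027201874819983, -0.0020721138528217394, -525.6964521127613], [-0.8638044907396233, 0.4110076287547543, -0.2914009795512936, 37.02840043694844], [-0.2622018922918236, 0.12715735219742275, 0.9565987536374523, -379.75096864799053], [0.0, 0.0, 0.0, 1.0]]}
{'t': 0.15, 'joints': array([1.00020367e+00, 4.86427488e-02, 9.79428935e-02, 1.62201051e+00,
       4.93575761e-06, 1.44299090e+00]), 'qvel': array([-0.00054294, -0.00143163,  0.00444061, -0.00042675, -0.00102531,
        0.0004771 ]), 'joint_efforts': array([ 7.82028728e-04, -3.39261103e+01,  3.20423663e+01,  1.54244393e-02,
       -1.77145603e-04, -1.02819956e-05]), 'ee_pos': array([224.69876318, 473.96607703, 238.34630299]), 'eef_rot': array([-6.89715457e-01, -3.06426918e+00,  2.82187075e-03]), 'contact_force': array([-0.63409856, -0.30671421, -0.21681728]), 'torque': array([-0.01560852, -0.0287878 ,  0.04165673]), 'opening': 0.9977182509433518}
```

View pics/top0.png

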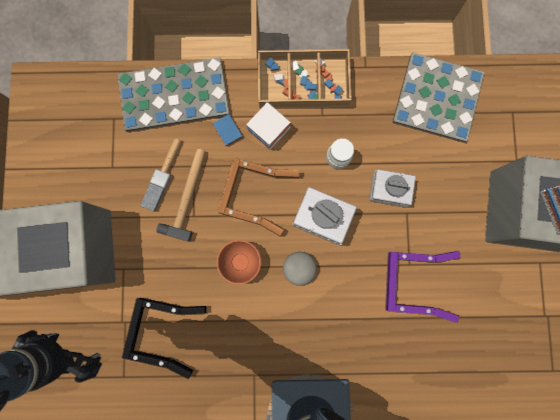

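View pics/scene0.png

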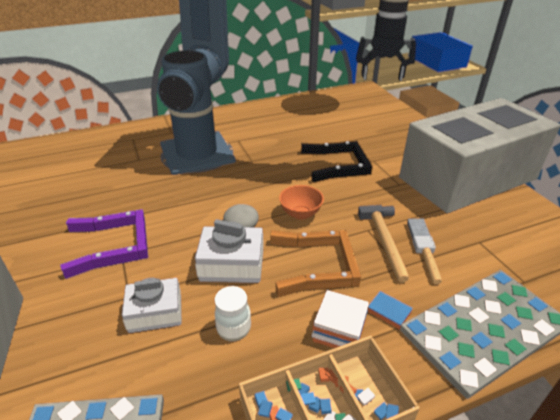

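View pics/wrist0.png

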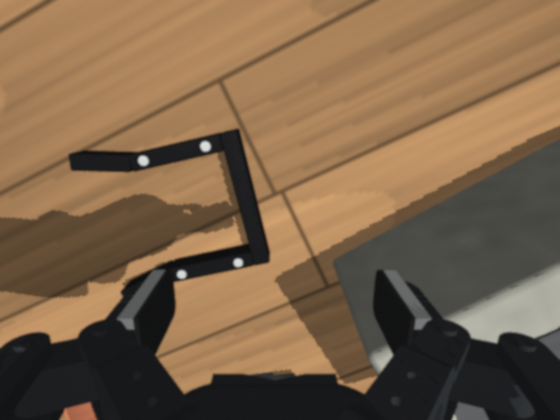

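```bash
cat > h.py <<'E'
import numpy as np, cv2
from plant import telemetry, capture, get_calibration
def ray(n,uv,c=None):
    c=c or get_calibration(n); T=np.array(c["camera_from_world"]); R=T[:3,:3]; t=T[:3,3]
    d=np.array([(uv[0]-c["cx"])/c["fx"],-(uv[1]-c["cy"])/c["fy"],-1.0])
    return -R.T@t, R.T@d
def at(n,uv,z,c=None):
    o,d=ray(n,uv,c); return (o+d*(z-o[2])/d[2]).round(1)
def proj(n,p,c=None):
    c=c or get_calibration(n); T=np.array(c["camera_from_world"]); q=T[:3,:3]@np.array(p,float)+T[:3,3]
    return np.array([c["cx"]+c["fx"]*q[0]/-q[2], c["cy"]-c["fy"]*q[1]/-q[2]])
def crop(im,x0,y0,w,h,s,name):
    c=cv2.resize(im[y0:y0+h,x0:x0+w],None,fx=s,fy=s,interpolation=cv2.INTER_CUBIC)
    for x in range((x0+19)//20*20,x0+w,20): cv2.putText(c,str(x),(int((x-x0)*s),10),0,.35,(0,255,255)); cv2.line(c,(int((x-x0)*s),12),(int((x-x0)*s),18),(0,255,255))
    for y in range((y0+19)//20*20,y0+h,20): cv2.putText(c,str(y),(0,int((y-y0)*s)+4),0,.35,(0,255,255)); cv2.line(c,(24,int((y-y0)*s)),(30,int((y-y0)*s)),(0,255,255))
    cv2.imwrite(f"pics/{name}.png",c)
E
python3 - <<'E'
from h import *
crop(cv2.imread("pics/top0.png"),210,140,160,115,5,"topc")
crop(cv2.imread("pics/scene0.png"),180,200,190,110,4,"scenec")
E
```

```text
(no output)
```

View pics/topc.png

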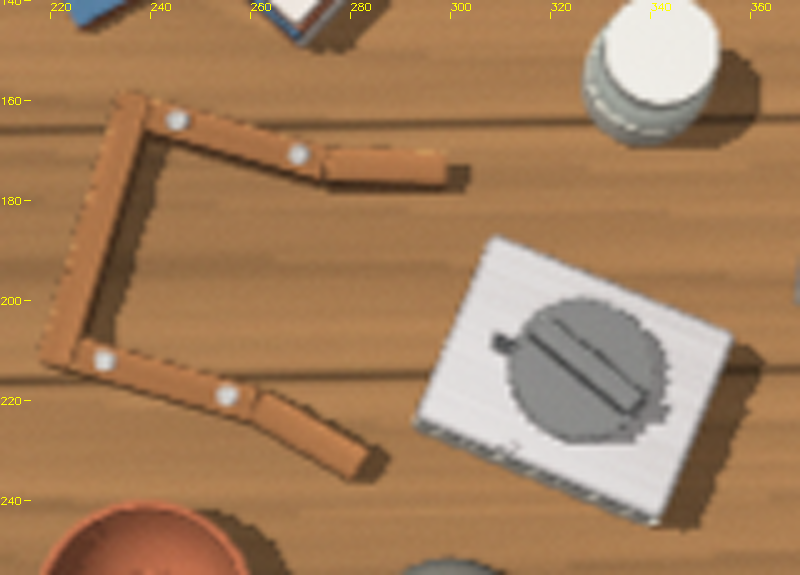

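View pics/scenec.png

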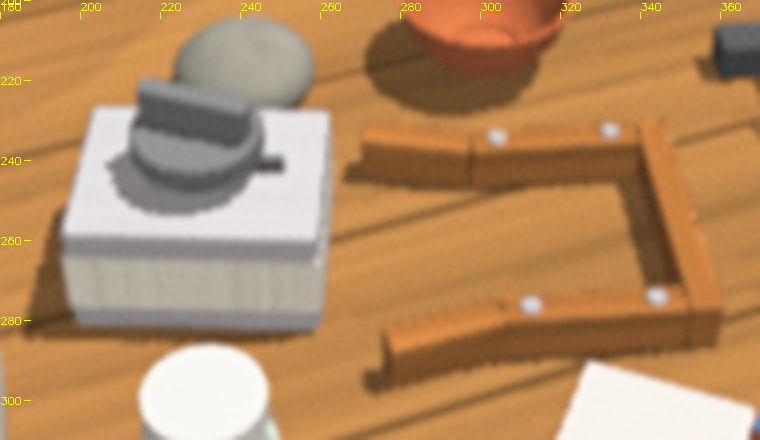

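```bash
python3 - <<'E'
from h import *
f=lambda p:(210+(p[0]+.5)/5-.5,140+(p[1]+.5)/5-.5)
T=[at("top",f(p),70) for p in [(493,235),(733,338),(655,523),(415,422)]]
print(T,np.mean(T,0)); T=np.array(T)
e=[np.linalg.norm(T[i]-T[(i+1)%4]) for i in range(4)];print(e)
v=(T[0]-T[1])+(T[3]-T[2]);print("tin yaw",np.arctan2(v[1],v[0]))
g=lambda p:(180+(p[0]+.5)/4-.5,200+(p[1]+.5)/4-.5)
S=[at("scene",g(p),70) for p in [(92,108),(329,113),(316,243),(62,240)]];print("scene",S,np.mean(S,0))
P=[at("top",f(p),30) for p in [(177,120),(298,154),(104,360),(227,396)]];print(P)
Q=[at("scene",g(p),30) for p in [(657,295),(531,305),(610,130),(497,136)]];print(Q)
for PP in (np.array(P),np.array(Q)):
    v=PP[0]-PP[1]+PP[2]-PP[3]; print("dock yaw",np.arctan2(v[1],v[0]), (PP[0]+PP[2])/2,(PP[1]+PP[3])/2,PP[0]-PP[2])
I=[at("top",f(p),30) for p in [(148,105),(72,365),(143,130),(85,340),(320,180),(258,390)]];print(I)
print("tongue",at("top",f((503,343)),73))
cap=at("top",f((588,372)),98);print("cap",cap)
b=[at("top",f(p),120) for p in [(535,335),(640,408)]];print(b)
for q in [(0,0),]:print(telemetry.state()['t'])
for n,u in (("jar",(340,155)),("stone",(300,268)),("bowl",(239,262)),("tile",(270,125))): print(n,at("top",u,40))
E
```

```text
[array([571.3,  -2.9,  70. ]), array([ 518.2, -119.4,   70. ]), array([428.2, -78.2,  70. ]), array([479.2,  37.3,  70. ])] [499.225 -40.8    70.   ]
[np.float64(128.03069944353186), np.float64(98.98201856903106), np.float64(126.2586630691138), np.float64(100.49104437709856)]
tin yaw 1.1490182667676825
scene [array([434.4, -80.4,  70. ]), array([486.7,  37.6,  70. ]), array([577.9,  -2.7,  70. ]), array([ 528.5, -119.3,   70. ])] [506.875 -41.2    70.   ]
[array([641.3, 156.2,  30. ]), array([622.4,  93.9,  30. ]), array([517., 194.,  30.]), array([497.6, 131.5,  30. ])]
[array([640.3, 159.1,  30. ]), array([622.4,  96.2,  30. ]), array([516.3, 196.3,  30. ]), array([496.9, 134.4,  30. ])]
dock yaw 1.2730295419578257 [579.15 175.1   30.  ] [560.  112.7  30. ] [124.3 -37.8   0. ]
dock yaw 1.2803690194156445 [578.3 177.7  30. ] [559.65 115.3   30.  ] [124.  -37.2   0. ]
[array([649.5, 171.1,  30. ]), array([514.7, 210.3,  30. ]), array([636.3, 173.8,  30. ]), array([527.5, 203.7,  30. ]), array([608.6,  82.7,  30. ]), array([500.5, 115.7,  30. ])]
tongue [517.1  -6.4  73. ]
cap [499.3 -44.8  98. ]
[array([514.6, -18.1, 120. ]), array([479.6, -66.1, 120. ])]
0.15
jar [657.5 -88.2  40. ]
stone [372.1  20.2  40. ]
bowl [389.1 171.6  40. ]
tile [739.9  90.1  40. ]
```

```bash
cat >> h.py <<'E'
from scipy.spatial.transform import Rotation as Ro
def st():
    s=telemetry.state(); R=Ro.from_rotvec(s["eef_rot"]).as_matrix(); return s,np.array(s["ee_pos"]),R
def goal(pos,yawx):
    """tool down, tool x at world yaw yawx: print deltas"""
    s,p,R=st(); x=np.array([np.cos(yawx),np.sin(yawx),0]); z=np.array([0,0,-1.]); G=np.c_[x,np.cross(z,x),z]
    t=R.T@(np.array(pos)-p)/250; w=Ro.from_matrix(R.T@G).as_rotvec()/np.pi
    print("t",s["t"],"pos",p.round(1),"yawx",round(np.arctan2(R[1,0],R[0,0]),3),"F",s["contact_force"].round(1),"op",round(s["opening"],3),"j6",s["joints"][5].round(3)); print("d",t.round(4),w.round(4))
E
python3 - <<'E'
from h import *
s,p,R=st();print(R.round(3))
T=np.array(get_calibration("wrist")["camera_from_world"]);c=-T[:3,:3].T@T[:3,3];print("cam in tool",R.T@(c-p))
goal([478,-125,150],1.277-np.pi)
goal([478,-125,150],1.277)
E
```

```text
[[-0.904  0.428 -0.001]
 [ 0.428  0.904 -0.002]
 [ 0.    -0.002 -1.   ]]
cam in tool [  74.19255017    1.86501922 -134.75249784]
t 0.15 pos [224.7 474.  238.3] yawx 2.699 F [-0.6 -0.3 -0.2] op 0.998 j6 1.443
d [-1.9421 -1.73    0.3562] [-4.000e-04 -6.000e-04 -5.474e-01]
t 0.15 pos [224.7 474.  238.3] yawx 2.699 F [-0.6 -0.3 -0.2] op 0.998 j6 1.443
d [-1.9421 -1.73    0.3562] [-6.000e-04  4.000e-04  4.526e-01]
```

Emit:
servo_tool:
  deltas:
    - {"tx": -1,"ty": -0.89,"wz": 0.45}
    - {"tx": -1,"ty": -0.89,"wz": 0.45}
    - {"tx": -1,"ty": -0.89,"wz": 0.45}
    - {"tx": -1,"ty": -0.89,"wz": 0.45}
    - {"tx": -1,"ty": -0.89,"wz": 0.45}
    - {"tx": -1,"ty": -0.89,"wz": 0.45}
    - {"tx": -1,"ty": -0.89,"wz": 0.45}
    - {"tx": -1,"ty": -0.89,"wz": 0.45}
    - {"tx": -1,"ty": -0.89,"wz": 0.45}
    - {"tx": -1,"ty": -0.89,"wz": 0.45}
    - {"tx": -1,"ty": -0.89,"wz": 0.45}
  hand: 0

```text
schema error: expected keys tx, ty, tz, wx, wy, wz
```

```bash
python3 - <<'E'
from h import *
goal([476,-130,150],1.277)
cv2.imwrite("pics/w1.png",capture("wrist"));cv2.imwrite("pics/t1.png",capture("top"))
E
```

```text
t 0.15 pos [224.7 474.  238.3] yawx 2.699 F [-0.6 -0.3 -0.2] op 0.998 j6 1.443
d [-1.9435 -1.7515  0.3562] [-6.000e-04  4.000e-04  4.526e-01]
```

Emit:
servo_tool:
  deltas:
    - {"tx": -1,"ty": -0.89,"tz": 0,"wx": 0,"wy": 0,"wz": 0.45}
    - {"tx": -1,"ty": -0.89,"tz": 0,"wx": 0,"wy": 0,"wz": 0.45}
    - {"tx": -1,"ty": -0.89,"tz": 0,"wx": 0,"wy": 0,"wz": 0.45}
    - {"tx": -1,"ty": -0.89,"tz": 0,"wx": 0,"wy": 0,"wz": 0.45}
    - {"tx": -1,"ty": -0.89,"tz": 0,"wx": 0,"wy": 0,"wz": 0.45}
    - {"tx": -1,"ty": -0.89,"tz": 0,"wx": 0,"wy": 0,"wz": 0.45}
    - {"tx": -1,"ty": -0.89,"tz": 0,"wx": 0,"wy": 0,"wz": 0.45}
    - {"tx": -1,"ty": -0.89,"tz": 0,"wx": 0,"wy": 0,"wz": 0.45}
    - {"tx": -1,"ty": -0.89,"tz": 0,"wx": 0,"wy": 0,"wz": 0.45}
    - {"tx": -1,"ty": -0.89,"tz": 0,"wx": 0,"wy": 0,"wz": 0.45}
    - {"tx": -1,"ty": -0.89,"tz": 0,"wx": 0,"wy": 0,"wz": 0.45}
  hand: 0

```text
t: 1.35
ee_pos: [355.3, 165.7, 238.9]
eef_rot: [2.515, 1.882, -0.002]
contact_force: [0.6, -0.5, -0.4]
opening: 0.498
```

```bash
python3 - <<'E'
from h import *
goal([476,-130,150],1.277)
cv2.imwrite("pics/w1.png",capture("wrist"))
E
```

```text
t 1.35 pos [355.3 165.7 238.9] yawx 1.285 F [ 0.6 -0.5 -0.4] op 0.498 j6 2.122
d [-0.9982  0.797   0.3563] [-0.0001  0.0004  0.0025]
```

View pics/w1.png

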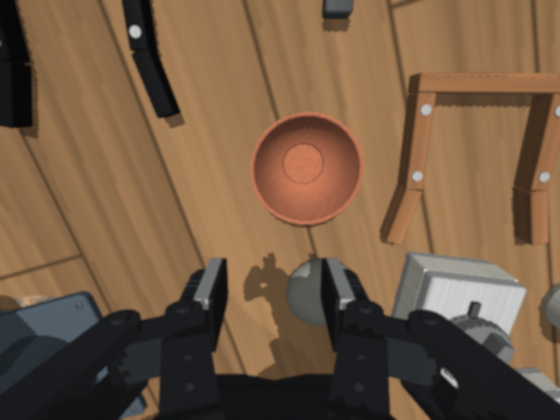

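Emit:
servo_tool:
  deltas:
    - {"tx": -0.2,"ty": 0.16,"tz": 0,"wx": 0,"wy": 0,"wz": 0.003}
    - {"tx": -0.35,"ty": 0.28,"tz": 0,"wx": 0,"wy": 0,"wz": 0.003}
    - {"tx": -0.5,"ty": 0.4,"tz": 0,"wx": 0,"wy": 0,"wz": 0.003}
    - {"tx": -0.65,"ty": 0.52,"tz": 0,"wx": 0,"wy": 0,"wz": 0.003}
    - {"tx": -0.8,"ty": 0.64,"tz": 0.06,"wx": 0,"wy": 0,"wz": 0.003}
    - {"tx": -0.95,"ty": 0.76,"tz": 0.2,"wx": 0,"wy": 0,"wz": 0.003}
    - {"tx": -1,"ty": 0.8,"tz": 0.3,"wx": 0,"wy": 0,"wz": 0.003}
    - {"tx": -1,"ty": 0.8,"tz": 0.356,"wx": 0,"wy": 0,"wz": 0.003}
    - {"tx": -1,"ty": 0.8,"tz": 0.356,"wx": 0,"wy": 0,"wz": 0.003}
    - {"tx": -1,"ty": 0.8,"tz": 0.356,"wx": 0,"wy": 0,"wz": 0.003}

```text
t: 2.4
ee_pos: [476.8, -129.4, 150.6]
eef_rot: [-2.521, -1.874, 0.002]
contact_force: [-0.7, -0.2, 1.2]
opening: 0.501
```

```bash
python3 - <<'E'
from h import *
goal([474,-130,33],1.277)
cv2.imwrite("pics/w2.png",capture("wrist"))
E
```

```text
t 2.4 pos [ 476.8 -129.4  150.6] yawx 1.278 F [-0.7 -0.2  1.2] op 0.501 j6 1.463
d [-0.0054 -0.0096  0.4704] [-0.0003  0.0002  0.0005]
```

View pics/w2.png

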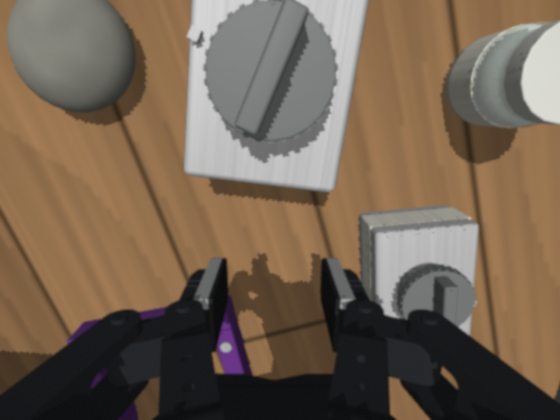

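```bash
python3 - <<'E'
from h import *
s,p,R=st()
h=np.array([563,126]);X=np.array([np.cos(1.277),np.sin(1.277)]);Y=np.array([-X[1],X[0]])
def dk(q): d=q[:2]-h; return (d@X).round(1),(d@Y).round(1)
for n,uv,z in (("rearL",(185,172),70),("rearR",(332,190),70),("smallL",(373,227),50),("smallR",(477,224),50),("cap",(270,70),98)):
    q=at("wrist",uv,z);print(n,q,dk(q))
print("tcp",dk(p), "tin top-est",dk(np.array([502,-41])))
E
```

```text
rearL [433.6 -78.3  70. ] (np.float64(-233.0), np.float64(64.7))
rearR [ 521.3 -117.3   70. ] (np.float64(-245.0), np.float64(-30.5))
smallL [ 545.5 -159.    50. ] (np.float64(-277.9), np.float64(-65.8))
smallR [ 619.5 -179.    50. ] (np.float64(-275.6), np.float64(-142.4))
cap [503.2 -38.6  98. ] (np.float64(-174.9), np.float64(9.6))
tcp (np.float64(-269.3), np.float64(7.9)) tin top-est (np.float64(-177.5), np.float64(10.0))
```

Emit:
servo_tool:
  deltas:
    - {"tx": -0.012,"ty": -0.01,"tz": 0.15,"wx": 0,"wy": 0,"wz": 0}
    - {"tx": -0.012,"ty": -0.01,"tz": 0.3,"wx": 0,"wy": 0,"wz": 0}
    - {"tx": -0.012,"ty": -0.01,"tz": 0.42,"wx": 0,"wy": 0,"wz": 0}
    - {"tx": -0.012,"ty": -0.01,"tz": 0.466,"wx": 0,"wy": 0,"wz": 0}
    - {"tx": -0.012,"ty": -0.01,"tz": 0.466,"wx": 0,"wy": 0,"wz": 0}
    - {"tx": -0.012,"ty": -0.01,"tz": 0.466,"wx": 0,"wy": 0,"wz": 0}

```text
t: 3.05
ee_pos: [475.9, -131.9, 37.4]
eef_rot: [2.516, 1.873, 0.003]
contact_force: [-0.1, 0.2, 0.5]
opening: 0.499
```

```bash
python3 - <<'E'
from h import *
goal([474,-130,33],1.277)
cv2.imwrite("pics/w3.png",capture("wrist"));crop(capture("scene"),150,180,200,150,4,"s3")
E
```

```text
t 3.05 pos [ 475.9 -131.9   37.4] yawx 1.28 F [-0.1  0.2  0.5] op 0.499 j6 1.456
d [ 0.0051 -0.0097  0.0174] [0.0016 0.0005 0.0009]
```

View pics/w3.png

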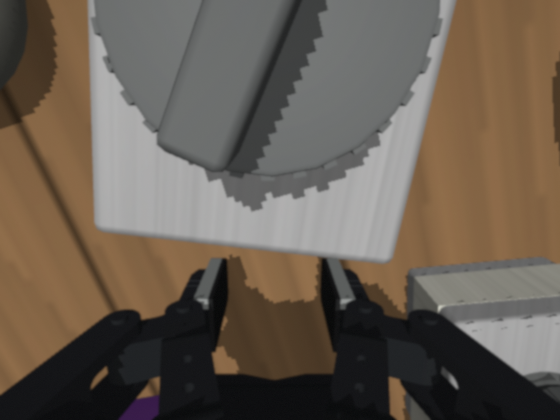

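View pics/s3.png

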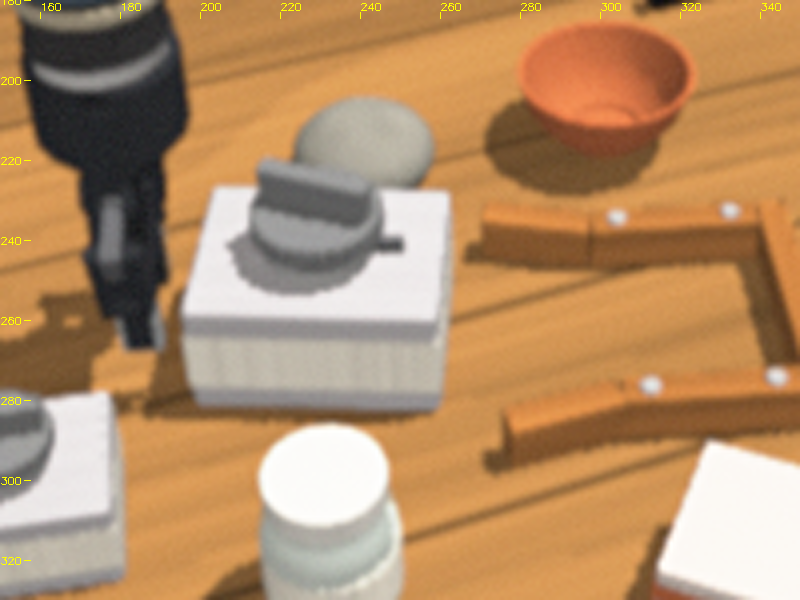

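Emit:
servo_tool:
  deltas:
    - {"tx": 0.04,"ty": 0,"tz": 0,"wx": 0,"wy": 0,"wz": 0.0}
    - {"tx": 0.07,"ty": 0,"tz": 0,"wx": 0,"wy": 0,"wz": 0.0}
    - {"tx": 0.1,"ty": 0,"tz": 0,"wx": 0,"wy": 0,"wz": 0}
    - {"tx": 0.13,"ty": 0.003,"tz": 0,"wx": 0,"wy": 0,"wz": 0}
    - {"tx": 0.16,"ty": 0.006,"tz": 0,"wx": 0,"wy": 0,"wz": 0}
    - {"tx": 0.19,"ty": 0.009,"tz": 0,"wx": 0,"wy": 0,"wz": 0}
    - {"tx": 0.22,"ty": 0.012,"tz": 0,"wx": 0,"wy": 0,"wz": 0}
    - {"tx": 0.25,"ty": 0.015,"tz": 0,"wx": 0,"wy": 0,"wz": 0}
    - {"tx": 0.28,"ty": 0.018,"tz": 0,"wx": 0,"wy": 0,"wz": 0}
    - {"tx": 0.31,"ty": 0.021,"tz": 0,"wx": 0,"wy": 0,"wz": 0}
    - {"tx": 0.34,"ty": 0.024,"tz": 0,"wx": 0,"wy": 0,"wz": 0}
    - {"tx": 0.36,"ty": 0.026,"tz": 0,"wx": 0,"wy": 0,"wz": 0}
    - {"tx": 0.36,"ty": 0.026,"tz": 0,"wx": 0,"wy": 0,"wz": 0}

```text
t: 4.45
ee_pos: [511.8, -51.3, 40.0]
eef_rot: [2.509, 1.863, 0.003]
contact_force: [2.4, -9.7, 0.3]
opening: 0.503
```

```bash
python3 - <<'E'
from h import *
goal([474,-130,33],1.277)
s,p,R=st(); h=np.array([563,126]);X=np.array([np.cos(1.277),np.sin(1.277)]);Y=np.array([-X[1],X[0]])
print((p[:2]-h)@X,(p[:2]-h)@Y)
cv2.imwrite("pics/w4.png",capture("wrist"));crop(capture("scene"),180,180,200,150,4,"s4");crop(capture("top"),210,140,160,115,5,"t4")
E
```

```text
t 4.45 pos [511.8 -51.3  40. ] yawx 1.277 F [ 2.4 -9.7  0.3] op 0.503 j6 1.64
d [-0.3447 -0.0542  0.0299] [0.0048 0.0027 0.0001]
-184.56445920795127 -2.3692516357151834
```

View pics/w4.png

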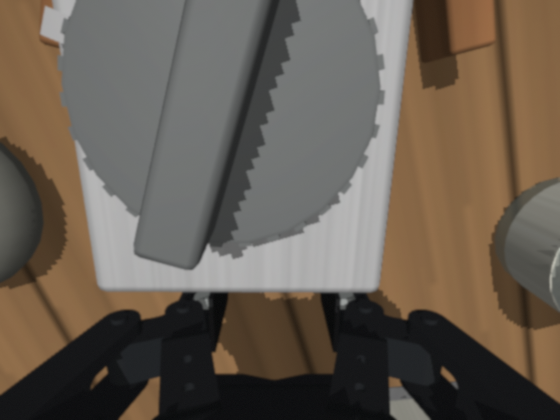

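View pics/s4.png

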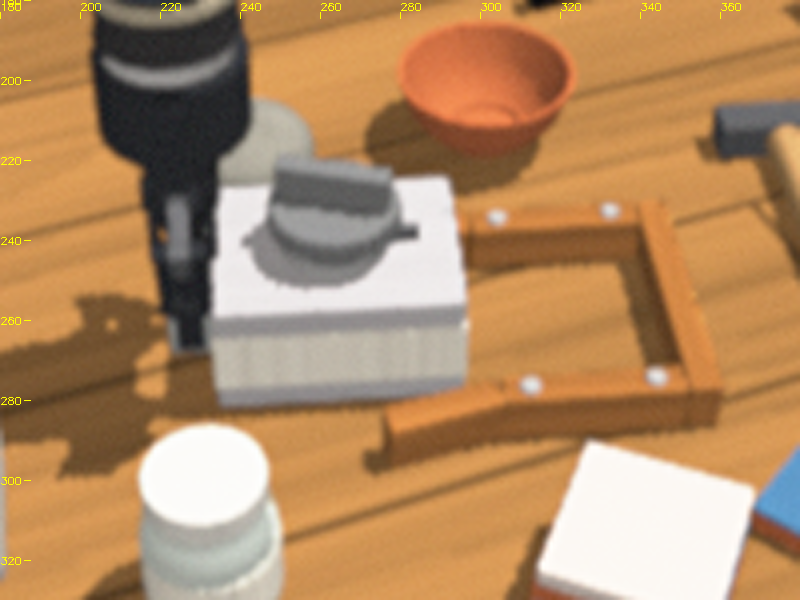

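View pics/t4.png

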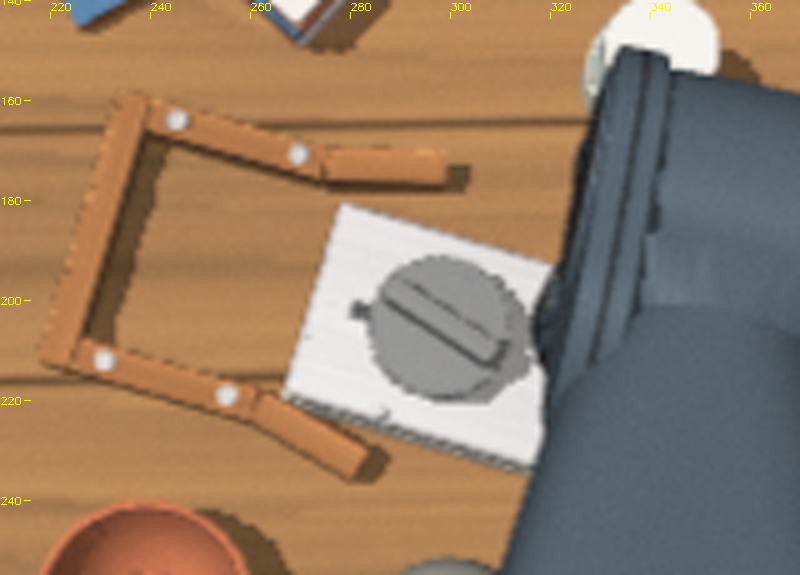

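```bash
cat >> h.py <<'E'
hm=np.array([563,126]);X=np.array([np.cos(1.277),np.sin(1.277)]);Y=np.array([-X[1],X[0]])
def dk(q): d=q[:2]-hm; return (d@X).round(1),(d@Y).round(1)
E
python3 - <<'E'
from h import *
print(dk(st()[1]))
f=lambda p:(210+(p[0]+.5)/5-.5,140+(p[1]+.5)/5-.5)
for uv in ((98,290),(380,291)): print(dk(at("wrist",uv,70)))
print("front top", [dk(at("top",f(p),70)) for p in ((342,204),(284,397))])
print("cap", dk(at("top",f((448,328)),98)))
g=lambda p:(180+(p[0]+.5)/4-.5,180+(p[1]+.5)/4-.5)
print("scene front",[dk(at("scene",g(p),70)) for p in ((449,178),(467,304))])
E
```

```text
(np.float64(-184.6), np.float64(-2.2))
(np.float64(-168.2), np.float64(58.5))
(np.float64(-169.7), np.float64(-38.9))
front top [(np.float64(-45.0), np.float64(-39.7)), (np.float64(-44.2), np.float64(60.3))]
cap (np.float64(-112.0), np.float64(9.5))
scene front [(np.float64(-40.5), np.float64(54.2)), (np.float64(-42.5), np.float64(-44.8))]
```

Emit:
servo_tool:
  deltas:
    - {"tx": 0.03,"ty": 0,"tz": 0.01,"wx": 0.004,"wy": 0.002,"wz": 0.0}
    - {"tx": 0.05,"ty": 0,"tz": 0.01,"wx": 0.004,"wy": 0.002,"wz": 0.0}
    - {"tx": 0.07,"ty": 0,"tz": 0.01,"wx": 0.004,"wy": 0.002,"wz": 0}
    - {"tx": 0.09,"ty": 0,"tz": 0.01,"wx": 0.004,"wy": 0.002,"wz": 0}
    - {"tx": 0.11,"ty": 0,"tz": 0.01,"wx": 0.004,"wy": 0.002,"wz": 0}
    - {"tx": 0.13,"ty": 0,"tz": 0.01,"wx": 0.004,"wy": 0.002,"wz": 0}
    - {"tx": 0.15,"ty": 0,"tz": 0.01,"wx": 0.004,"wy": 0.002,"wz": 0}
    - {"tx": 0.17,"ty": 0,"tz": 0.01,"wx": 0.004,"wy": 0.002,"wz": 0}
    - {"tx": 0.19,"ty": 0,"tz": 0.01,"wx": 0.004,"wy": 0.002,"wz": 0}
    - {"tx": 0.21,"ty": 0,"tz": 0.01,"wx": 0.004,"wy": 0.002,"wz": 0}

```text
t: 5.6
ee_pos: [530.0, -4.4, 39.4]
eef_rot: [2.515, 1.861, 0.0]
contact_force: [2.5, -10.0, 2.3]
opening: 0.494
```

```bash
python3 - <<'E'
from h import *
goal([474,-130,33],1.277);print(dk(st()[1]))
cv2.imwrite("pics/w5.png",capture("wrist"));crop(capture("top"),210,140,160,115,5,"t5")
E
```

```text
t 5.6 pos [530.   -4.4  39.4] yawx 1.274 F [  2.5 -10.    2.3] op 0.494 j6 1.738
d [-0.5459 -0.0678  0.0293] [ 0.0034  0.0025 -0.0009]
(np.float64(-134.3), np.float64(-6.2))
```

View pics/w5.png

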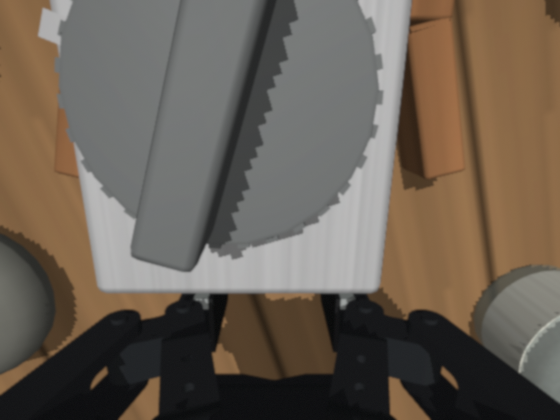

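View pics/t5.png

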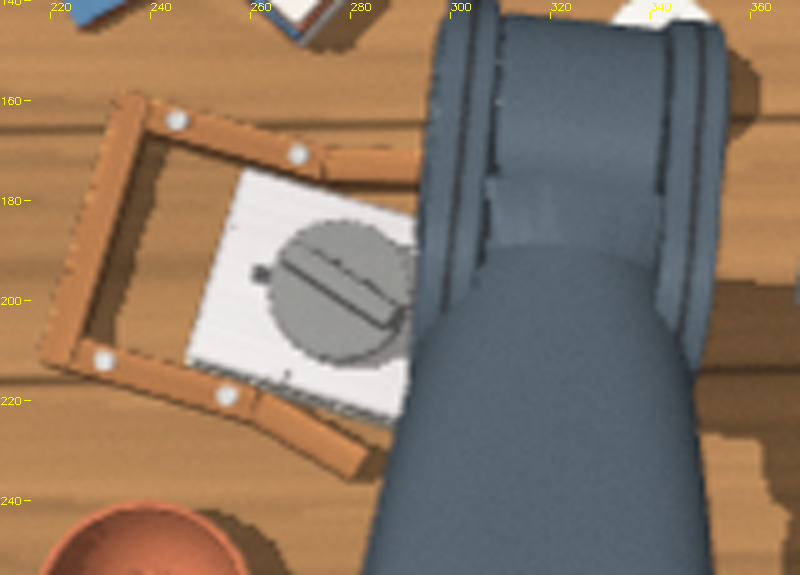

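Emit:
servo_tool:
  deltas:
    - {"tx": 0.03,"ty": 0,"tz": 0.01,"wx": 0.003,"wy": 0.002,"wz": 0.0}
    - {"tx": 0.05,"ty": 0,"tz": 0.01,"wx": 0.003,"wy": 0.002,"wz": 0.0}
    - {"tx": 0.07,"ty": 0,"tz": 0.01,"wx": 0.003,"wy": 0.002,"wz": 0}
    - {"tx": 0.09,"ty": 0,"tz": 0.01,"wx": 0.003,"wy": 0.002,"wz": 0}
    - {"tx": 0.11,"ty": 0,"tz": 0.01,"wx": 0.003,"wy": 0.002,"wz": 0}
    - {"tx": 0.13,"ty": 0,"tz": 0.01,"wx": 0.003,"wy": 0.002,"wz": 0}
    - {"tx": 0.15,"ty": 0,"tz": 0.01,"wx": 0.003,"wy": 0.002,"wz": 0}
    - {"tx": 0.17,"ty": 0,"tz": 0.01,"wx": 0.003,"wy": 0.002,"wz": 0}
    - {"tx": 0.19,"ty": 0,"tz": 0.01,"wx": 0.003,"wy": 0.002,"wz": 0}
    - {"tx": 0.21,"ty": 0,"tz": 0.01,"wx": 0.003,"wy": 0.002,"wz": 0}
    - {"tx": 0.225,"ty": 0,"tz": 0.01,"wx": 0.003,"wy": 0.002,"wz": 0}
    - {"tx": 0.235,"ty": 0,"tz": 0.01,"wx": 0.003,"wy": 0.002,"wz": 0}

```text
t: 6.9
ee_pos: [547.6, 51.4, 38.3]
eef_rot: [2.521, 1.867, -0.003]
contact_force: [-2.5, -7.7, 6.1]
opening: 0.5
```

```bash
python3 - <<'E'
from h import *
goal([474,-130,33],1.277);print(dk(st()[1]))
cv2.imwrite("pics/w6.png",capture("wrist"));crop(capture("scene"),220,180,170,130,4.5,"s6")
E
```

```text
t 6.9 pos [547.6  51.4  38.3] yawx 1.275 F [-2.5 -7.7  6.1] op 0.5 j6 1.841
d [-0.7796 -0.0701  0.0242] [ 0.001   0.0014 -0.0006]
(np.float64(-75.9), np.float64(-6.9))
```

View pics/s6.png

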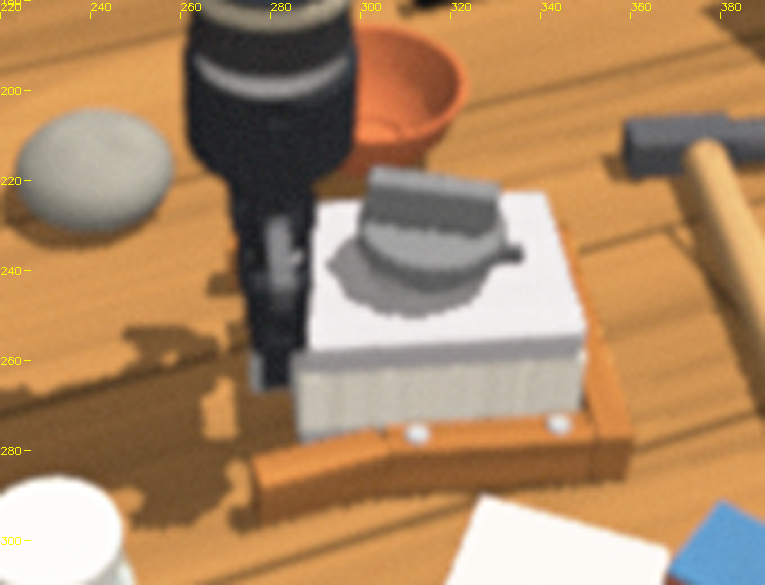

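Emit:
servo_tool:
  deltas:
    - {"tx": 0.012,"ty": 0,"tz": 0,"wx": 0,"wy": 0,"wz": 0.0}
    - {"tx": 0.02,"ty": 0,"tz": 0,"wx": 0,"wy": 0,"wz": 0.0}
    - {"tx": 0.024,"ty": 0,"tz": 0,"wx": 0,"wy": 0,"wz": 0}

```text
t: 7.3
ee_pos: [548.3, 53.2, 38.4]
eef_rot: [2.516, 1.861, -0.016]
contact_force: [-5.0, -14.7, 3.4]
opening: 0.504
```

```bash
python3 - <<'E'
from h import *
goal([474,-130,33],1.277);print(dk(st()[1]))
E
```

```text
t 7.3 pos [548.3  53.2  38.4] yawx 1.274 F [ -5.  -14.7   3.4] op 0.504 j6 1.851
d [-0.7872 -0.0698  0.0331] [ 0.0011  0.0048 -0.001 ]
(np.float64(-74.0), np.float64(-7.0))
```

Emit:
servo_tool:
  deltas:
    - {"tx": 0.03,"ty": 0,"tz": 0,"wx": 0,"wy": 0,"wz": 0.0}
    - {"tx": 0.045,"ty": 0,"tz": 0,"wx": 0,"wy": 0,"wz": 0.0}
    - {"tx": 0.05,"ty": 0,"tz": 0,"wx": 0,"wy": 0,"wz": 0}

```text
t: 7.6
ee_pos: [548.1, 52.7, 38.7]
eef_rot: [2.505, 1.844, -0.055]
contact_force: [-11.4, -33.9, 9.4]
opening: 0.501
```

```bash
python3 - <<'E'
from h import *
goal([474,-130,33],1.277);print(dk(st()[1]))
cv2.imwrite("pics/w7.png",capture("wrist"));crop(capture("scene"),220,180,170,130,4.5,"s7")
E
```

```text
t 7.6 pos [548.1  52.7  38.7] yawx 1.269 F [-11.4 -33.9   9.4] op 0.501 j6 1.872
d [-0.7838 -0.0662  0.059 ] [ 0.0011  0.0147 -0.0024]
(np.float64(-74.5), np.float64(-7.0))
```

View pics/w7.png

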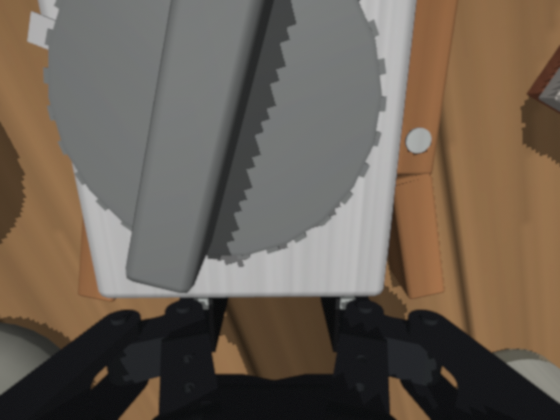

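View pics/s7.png

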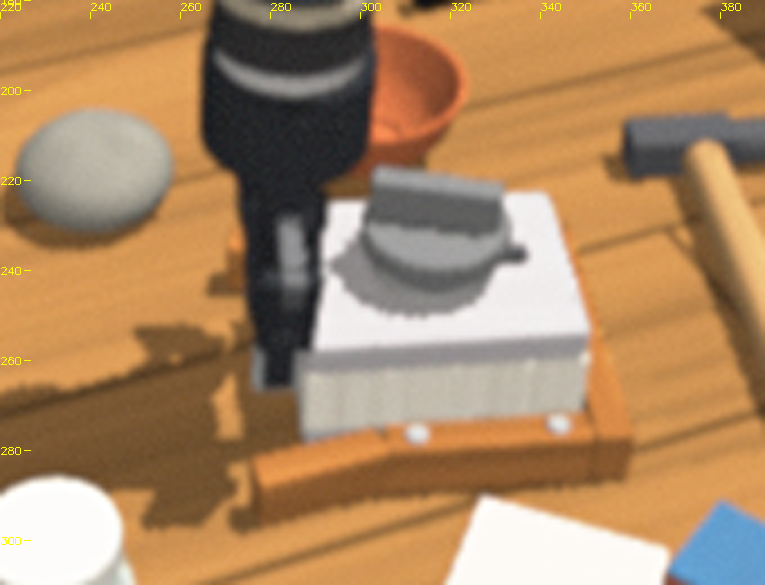

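Emit:
servo_tool:
  deltas:
    - {"tx": -0.05,"ty": 0,"tz": 0,"wx": 0.001,"wy": 0.015,"wz": 0}
    - {"tx": -0.15,"ty": 0,"tz": 0,"wx": 0.001,"wy": 0.015,"wz": 0}
    - {"tx": -0.2,"ty": 0,"tz": -0.1,"wx": 0.001,"wy": 0.015,"wz": 0}
    - {"tx": -0.2,"ty": 0,"tz": -0.3,"wx": 0.001,"wy": 0.015,"wz": 0}
    - {"tx": -0.2,"ty": 0,"tz": -0.5,"wx": 0.001,"wy": 0.015,"wz": 0}
    - {"tx": -0.2,"ty": 0,"tz": -0.7,"wx": 0.001,"wy": 0.015,"wz": 0}
    - {"tx": -0.2,"ty": 0,"tz": -0.8,"wx": 0.001,"wy": 0.015,"wz": 0}
    - {"tx": -0.2,"ty": 0,"tz": -0.8,"wx": 0.001,"wy": 0.015,"wz": 0}
    - {"tx": -0.2,"ty": 0,"tz": -0.8,"wx": 0.001,"wy": 0.015,"wz": 0}

```text
t: 8.6
ee_pos: [535.8, 14.7, 241.5]
eef_rot: [2.529, 1.863, 0.006]
contact_force: [0.2, 0.3, -0.6]
opening: 0.503
```

```bash
python3 - <<'E'
from h import *
goal([474,-130,33],1.277);print(dk(st()[1]))
im=capture("wrist");cv2.imwrite("pics/w8.png",im)
crop(capture("top"),210,140,160,115,5,"t8");crop(capture("scene"),220,180,170,130,4.5,"s8")
E
```

```text
t 8.6 pos [535.8  14.7 241.5] yawx 1.27 F [ 0.2  0.3 -0.6] op 0.503 j6 1.773
d [-0.6283 -0.0663  0.8323] [ 0.0007 -0.0009 -0.0023]
(np.float64(-114.4), np.float64(-6.2))
```

View pics/w8.png

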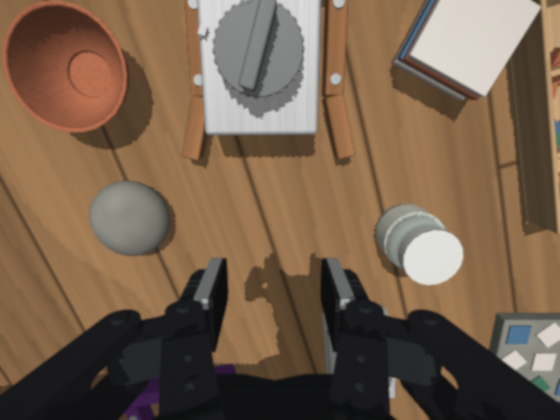

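View pics/t8.png

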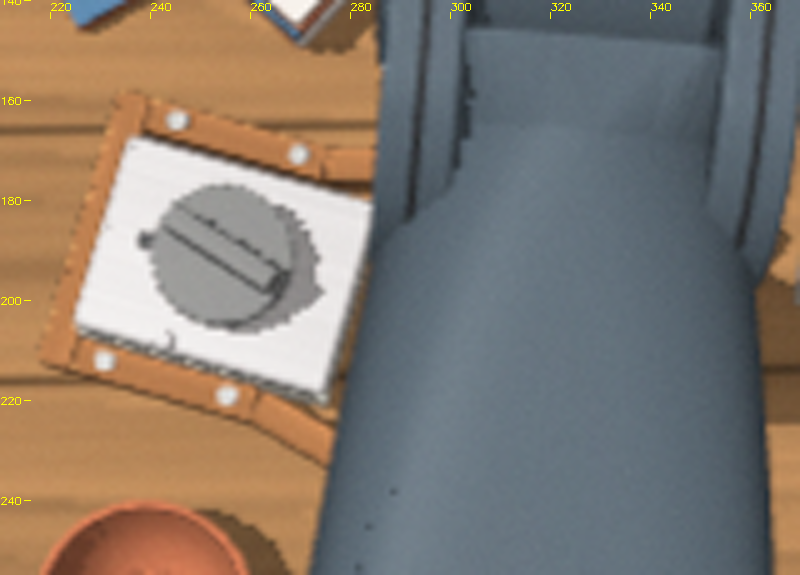

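View pics/s8.png

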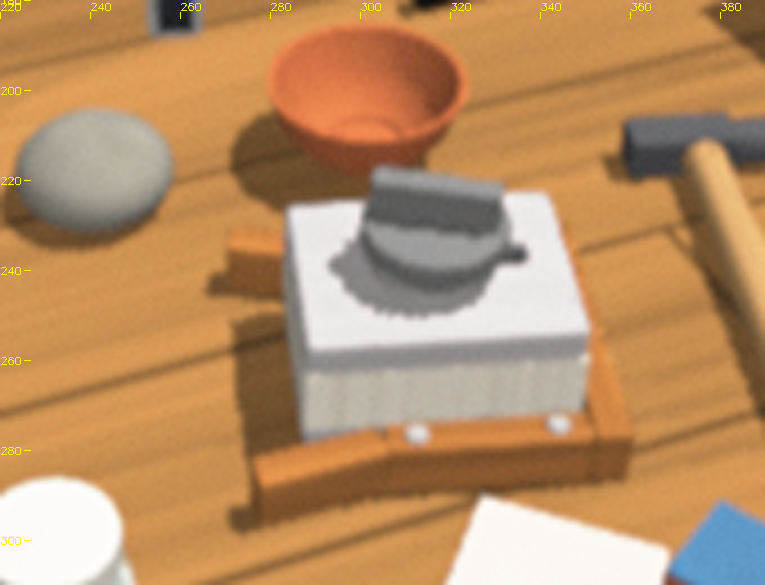

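```bash
python3 - <<'E'
from h import *
crop(cv2.imread("pics/w8.png"),190,0,150,140,4.2,"w8c")
f=lambda p:(210+(p[0]+.5)/5-.5,140+(p[1]+.5)/5-.5)
T=[at("top",f(p),70) for p in [(133,138),(372,205),(325,400),(78,325)]];print(np.mean(T,0))
T=np.array(T);v=T[0]-T[1]+T[3]-T[2];print(np.arctan2(v[1],v[0]))
g=lambda p:(220+(p[0]+.5)/4.5-.5,180+(p[1]+.5)/4.5-.5)
S=[at("scene",g(p),70) for p in [(288,207),(546,194),(586,333),(310,350)]];print(np.mean(S,0))
W=[at("wrist",p,70) for p in [(206,133),(317,133)]];print(W,np.mean(W,0))
E
```

```text
[557.65  128.675  70.   ]
1.2683639901853474
[563.5  129.85  70.  ]
[array([493.8,  84.5,  70. ]), array([586.3,  55.6,  70. ])] [540.05  70.05  70.  ]
```

View pics/w8c.png

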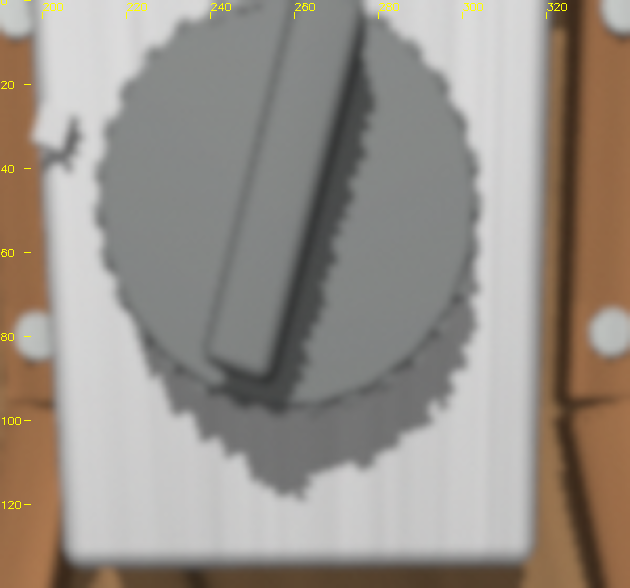

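```bash
python3 - <<'E'
from h import *
f=lambda p:(190+(p[0]+.5)/4.2-.5,(p[1]+.5)/4.2-.5)
for a,b in (((285,20),(210,345)),((352,20),(268,370))):
    A,B=at("wrist",f(a),120),at("wrist",f(b),120); v=A-B; print(A,B,np.arctan2(v[1],v[0]))
E_=None
print("bar near end",at("wrist",f((238,365)),120))
print("cap disc",at("wrist",f((290,195)),98))
goal([560,129,200],1.09)
E
```

```text
[565.9 152.3 120. ] [539.1 110.6 120. ] 0.9995800590818893
[576.  149.1 120. ] [547.1 104.  120. ] 1.0009170624167532
bar near end [542.6 106.3 120. ]
cap disc [559.1 131.9  98. ]
t 8.75 pos [534.2  14.3 238.5] yawx 1.269 F [-0.7 -0.9 -0.2] op 0.501 j6 1.772
d [ 0.4685 -0.0372  0.1547] [-0.0012 -0.0003  0.0571]
```

```bash
python3 - <<'E'
from h import *
goal([559,131,180],1.0)
E
```

```text
t 8.75 pos [534.2  14.3 238.5] yawx 1.269 F [-0.7 -0.9 -0.2] op 0.501 j6 1.772
d [ 0.4748 -0.0431  0.2348] [-0.0012 -0.0002  0.0857]
```

Emit:
servo_tool:
  deltas:
    - {"tx": 0.15,"ty": -0.013,"tz": 0.0,"wx": 0,"wy": 0,"wz": 0.03}
    - {"tx": 0.3,"ty": -0.03,"tz": 0.08,"wx": 0,"wy": 0,"wz": 0.06}
    - {"tx": 0.42,"ty": -0.04,"tz": 0.16,"wx": 0,"wy": 0,"wz": 0.086}
    - {"tx": 0.475,"ty": -0.043,"tz": 0.235,"wx": 0,"wy": 0,"wz": 0.086}
    - {"tx": 0.475,"ty": -0.043,"tz": 0.235,"wx": 0,"wy": 0,"wz": 0.086}
    - {"tx": 0.475,"ty": -0.043,"tz": 0.235,"wx": 0,"wy": 0,"wz": 0.086}
  hand: -0.2

```text
t: 9.35
ee_pos: [557.7, 130.7, 178.2]
eef_rot: [-2.753, -1.504, 0.009]
contact_force: [0.1, -0.1, 1.2]
opening: 0.403
```

```bash
python3 - <<'E'
from h import *
goal([559,131,112],1.0)
cv2.imwrite("pics/w9.png",capture("wrist"));crop(capture("scene"),220,150,170,130,4.5,"s9")
E
```

```text
t 9.35 pos [557.7 130.7 178.2] yawx 1.0 F [ 0.1 -0.1  1.2] op 0.403 j6 2.254
d [0.0044 0.0056 0.2648] [-0.0021  0.0009 -0.0001]
```

View pics/w9.png

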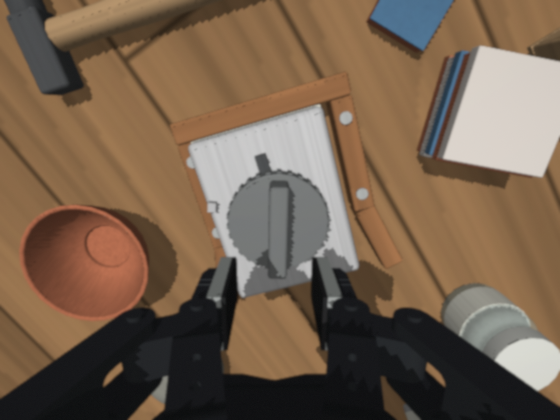

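View pics/s9.png

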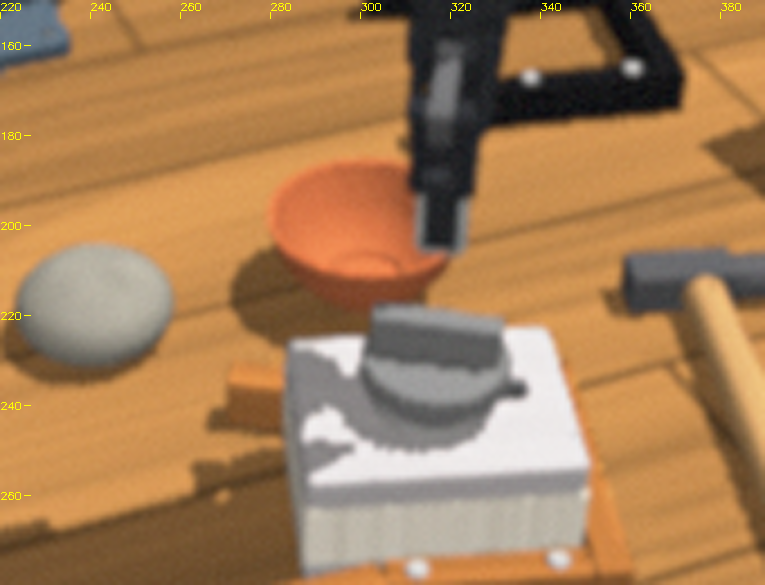

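```bash
python3 - <<'E'
from h import *
crop(cv2.imread("pics/w9.png"),180,80,190,220,2.7,"w9c")
print(at("wrist",(278,221),98),at("wrist",(280,183),120),at("wrist",(277,275),120))
C=[at("wrist",p,70) for p in ((191,144),(322,107),(357,268),(240,296))];print(C,np.mean(C,0))
E
```

```text
[562.5 131.2  98. ] [580.  156.7 120. ] [546.2 107.4 120. ]
[array([536.9, 205.5,  70. ]), array([628.1, 176.5,  70. ]), array([589.1,  55.9,  70. ]), array([496.6,  85.6,  70. ])] [562.675 130.875  70.   ]
```

View pics/w9c.png

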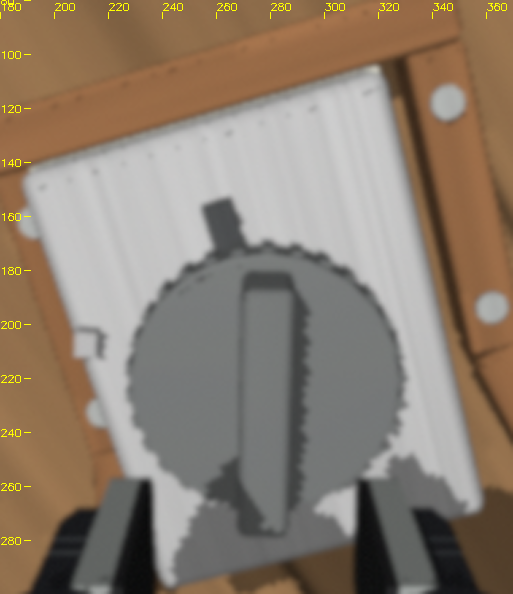

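Emit:
servo_tool:
  deltas:
    - {"tx": 0.011,"ty": 0.0135,"tz": 0.08,"wx": -0.002,"wy": 0,"wz": 0}
    - {"tx": 0.011,"ty": 0.0135,"tz": 0.16,"wx": -0.002,"wy": 0,"wz": 0}
    - {"tx": 0.011,"ty": 0.0135,"tz": 0.22,"wx": -0.002,"wy": 0,"wz": 0}
    - {"tx": 0.011,"ty": 0.0135,"tz": 0.25,"wx": -0.002,"wy": 0,"wz": 0}
    - {"tx": 0.011,"ty": 0.0135,"tz": 0.262,"wx": -0.002,"wy": 0,"wz": 0}
    - {"tx": 0.011,"ty": 0.0135,"tz": 0.262,"wx": -0.002,"wy": 0,"wz": 0}

```text
t: 10.05
ee_pos: [563.4, 130.5, 115.3]
eef_rot: [2.756, 1.502, 0.003]
contact_force: [1.0, -0.7, 1.0]
opening: 0.401
```

```bash
python3 - <<'E'
from h import *
goal([562,131,110],1.0)
cv2.imwrite("pics/w10.png",capture("wrist"));crop(capture("scene"),260,170,130,100,6,"s10")
E
```

```text
t 10.05 pos [563.4 130.5 115.3] yawx 0.998 F [ 1.  -0.7  1. ] op 0.401 j6 2.256
d [-0.0014 -0.0058  0.0212] [ 0.001  -0.0001 -0.0007]
```

View pics/w10.png

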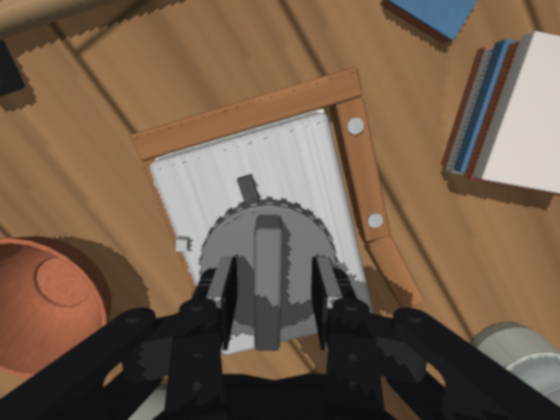

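View pics/s10.png

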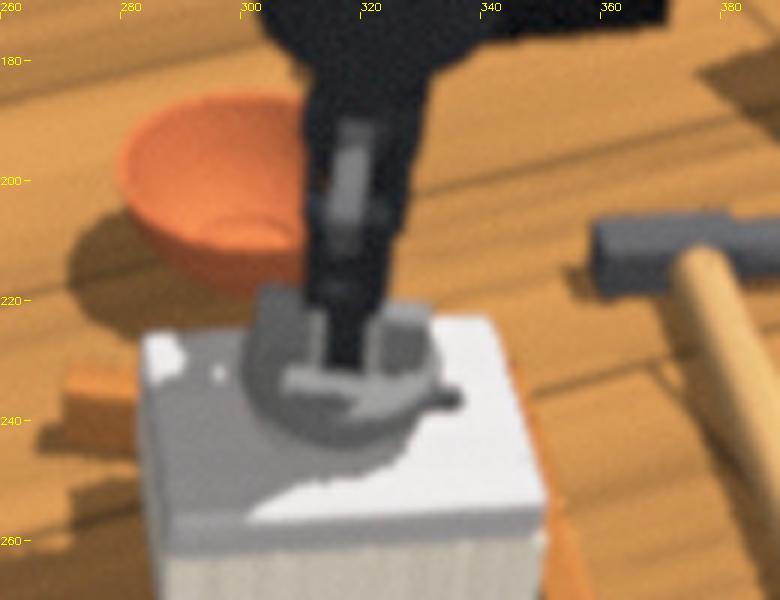

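Emit:
servo_tool:
  deltas:
    - {"tx": 0,"ty": -0.01,"tz": 0.012,"wx": 0,"wy": 0,"wz": 0}
    - {"tx": 0,"ty": -0.01,"tz": 0.012,"wx": 0,"wy": 0,"wz": 0}
    - {"tx": 0,"ty": -0.01,"tz": 0.012,"wx": 0,"wy": 0,"wz": 0}

```text
t: 10.45
ee_pos: [561.9, 132.3, 113.4]
eef_rot: [2.755, 1.502, 0.006]
contact_force: [-0.2, 0.9, -0.5]
opening: 0.4
```

Emit:
servo_tool:
  deltas:
    - {"tx": 0,"ty": 0,"tz": 0,"wx": 0,"wy": 0,"wz": 0}
    - {"tx": 0,"ty": 0,"tz": 0,"wx": 0,"wy": 0,"wz": 0}
    - {"tx": 0,"ty": 0,"tz": 0,"wx": 0,"wy": 0,"wz": 0}
    - {"tx": 0,"ty": 0,"tz": 0,"wx": 0,"wy": 0,"wz": 0}
    - {"tx": 0,"ty": 0,"tz": 0,"wx": 0,"wy": 0,"wz": 0}
    - {"tx": 0,"ty": 0,"tz": 0,"wx": 0,"wy": 0,"wz": 0}
    - {"tx": 0,"ty": 0,"tz": 0,"wx": 0,"wy": 0,"wz": 0}
  hand: -1

```text
t: 11.15
ee_pos: [561.7, 132.5, 113.4]
eef_rot: [2.756, 1.503, 0.005]
contact_force: [-1.9, 1.4, 2.2]
opening: 0.121
```

```bash
python3 - <<'E'
from h import *
goal([562,131,110],1.0)
cv2.imwrite("pics/w11.png",capture("wrist"));crop(capture("scene"),260,170,130,100,6,"s11")
E
```

```text
t 11.15 pos [561.7 132.5 113.4] yawx 0.999 F [-1.9  1.4  2.2] op 0.121 j6 2.259
d [-0.0045  0.0045  0.0138] [ 0.0013 -0.0006 -0.0004]
```

View pics/w11.png

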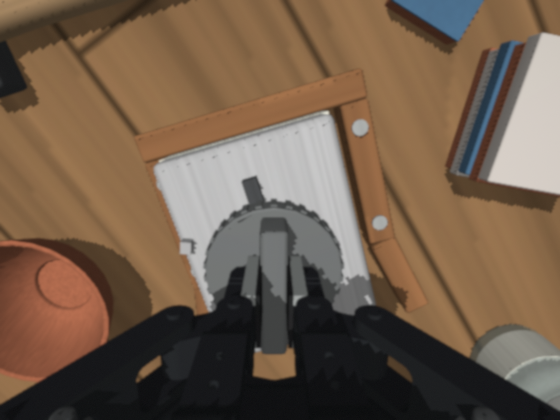

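View pics/s11.png

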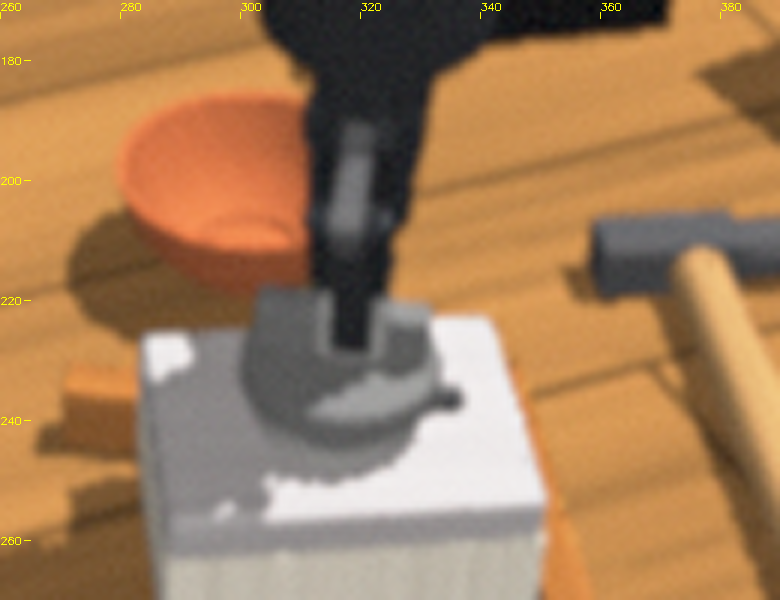

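Emit:
servo_tool:
  deltas:
    - {"tx": 0,"ty": 0,"tz": 0.01,"wx": 0,"wy": 0,"wz": 0}
    - {"tx": 0,"ty": 0,"tz": 0.02,"wx": 0,"wy": 0,"wz": 0}
    - {"tx": 0,"ty": 0,"tz": 0.032,"wx": 0,"wy": 0,"wz": 0}
    - {"tx": 0,"ty": 0,"tz": 0.032,"wx": 0,"wy": 0,"wz": 0}

```text
t: 11.65
ee_pos: [561.8, 132.6, 107.7]
eef_rot: [2.755, 1.503, 0.007]
contact_force: [-5.9, 0.3, 14.0]
opening: 0.12
```

```bash
python3 - <<'E'
from h import *
goal([562,131,105],1.0); print(telemetry.state()["torque"])
E
```

```text
t 11.65 pos [561.8 132.6 107.7] yawx 0.999 F [-5.9  0.3 14. ] op 0.12 j6 2.259
d [-0.0048  0.0041  0.0109] [ 0.0016 -0.0008 -0.0004]
[ 0.18509989  1.58334602 -0.0226704 ]
```

Emit:
servo_tool:
  deltas:
    - {"tx": 0,"ty": 0,"tz": 0.016,"wx": 0,"wy": 0,"wz": 0}
    - {"tx": 0,"ty": 0,"tz": 0.02,"wx": 0,"wy": 0,"wz": 0}
    - {"tx": 0,"ty": 0,"tz": 0.02,"wx": 0,"wy": 0,"wz": 0}

```text
t: 11.95
ee_pos: [561.8, 132.6, 106.3]
eef_rot: [2.754, 1.503, 0.01]
contact_force: [-8.8, 0.3, 16.7]
opening: 0.119
```

```bash
python3 - <<'E'
from h import *
goal([562,131,105],1.0); print(telemetry.state()["torque"])
E
```

```text
t 11.95 pos [561.8 132.6 106.3] yawx 0.999 F [-8.8  0.3 16.7] op 0.119 j6 2.259
d [-0.0049  0.0041  0.0051] [ 0.0021 -0.0011 -0.0004]
[ 0.02450479  1.98946133 -0.01976447]
```

Emit:
servo_tool:
  deltas:
    - {"tx": 0,"ty": 0,"tz": 0.018,"wx": 0,"wy": 0,"wz": -0.02}
    - {"tx": 0,"ty": 0,"tz": 0.018,"wx": 0,"wy": 0,"wz": -0.045}
    - {"tx": 0,"ty": 0,"tz": 0.018,"wx": 0,"wy": 0,"wz": -0.07}
    - {"tx": 0,"ty": 0,"tz": 0.018,"wx": 0,"wy": 0,"wz": -0.095}
    - {"tx": 0,"ty": 0,"tz": 0.018,"wx": 0,"wy": 0,"wz": -0.12}
    - {"tx": 0,"ty": 0,"tz": 0.018,"wx": 0,"wy": 0,"wz": -0.145}
    - {"tx": 0,"ty": 0,"tz": 0.018,"wx": 0,"wy": 0,"wz": -0.17}
    - {"tx": 0,"ty": 0,"tz": 0.018,"wx": 0,"wy": 0,"wz": -0.195}
    - {"tx": 0,"ty": 0,"tz": 0.018,"wx": 0,"wy": 0,"wz": -0.22}
    - {"tx": 0,"ty": 0,"tz": 0.018,"wx": 0,"wy": 0,"wz": -0.24}
    - {"tx": 0,"ty": 0,"tz": 0.018,"wx": 0,"wy": 0,"wz": -0.24}

```text
t: 13.05
ee_pos: [559.3, 133.2, 105.2]
eef_rot: [2.007, 2.414, 0.005]
contact_force: [-13.5, 1.7, 19.8]
opening: 0.119
```

```bash
python3 - <<'E'
from h import *
goal([562,131,105],1.75); print(telemetry.state()["torque"])
cv2.imwrite("pics/w12.png",capture("wrist"));crop(capture("scene"),260,170,130,100,6,"s12")
E
```

```text
t 13.05 pos [559.3 133.2 105.2] yawx 1.754 F [-13.5   1.7  19.8] op 0.119 j6 1.504
d [-0.0106  0.0089  0.0007] [0.0013 0.     0.0014]
[ 0.32881334  2.98609368 -0.06795332]
```

View pics/w12.png

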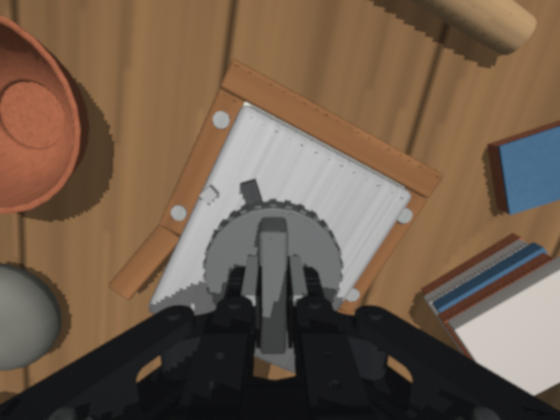

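View pics/s12.png

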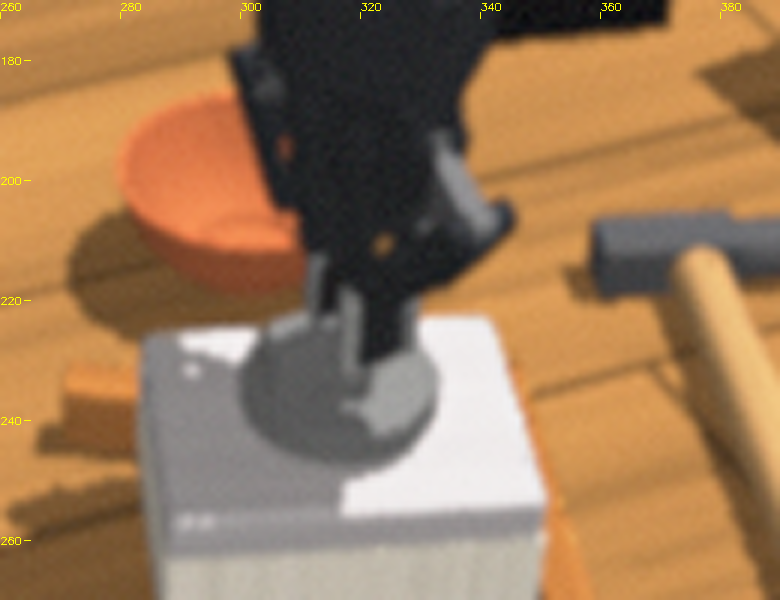

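```bash
python3 - <<'E'
from h import *
c=at("wrist",(273,272),90);c2=np.array([562,131,0])
t=at("wrist",(250,188),74);r=at("wrist",(211,192),73)
print(c,t,r)
for cc in(c,c2):
  a=[np.arctan2(*(q-cc)[[1,0]])-1.27 for q in (t,r)];print(a,[np.linalg.norm((q-cc)[:2]) for q in (t,r)])
E
```

```text
[560.1 132.1  90. ] [542.  167.7  74. ] [522.9 161.9  73. ]
[np.float64(0.7711627596641688), np.float64(1.196196403465286)] [np.float64(39.93707550635124), np.float64(47.664242362592994)]
[np.float64(0.7997611504603679), np.float64(1.2028058873201104)] [np.float64(41.795813187447365), np.float64(49.835930813018855)]
```

Emit:
servo_tool:
  deltas:
    - {"tx": 0,"ty": -0.004,"tz": 0.018,"wx": 0,"wy": 0,"wz": -0.02}
    - {"tx": 0,"ty": -0.004,"tz": 0.018,"wx": 0,"wy": 0,"wz": -0.04}
    - {"tx": 0,"ty": -0.004,"tz": 0.018,"wx": 0,"wy": 0,"wz": -0.06}
    - {"tx": 0,"ty": -0.004,"tz": 0.018,"wx": 0,"wy": 0,"wz": -0.08}
    - {"tx": 0,"ty": -0.004,"tz": 0.018,"wx": 0,"wy": 0,"wz": -0.1}
    - {"tx": 0,"ty": -0.004,"tz": 0.018,"wx": 0,"wy": 0,"wz": -0.12}
    - {"tx": 0,"ty": -0.004,"tz": 0.018,"wx": 0,"wy": 0,"wz": -0.135}
    - {"tx": 0,"ty": -0.004,"tz": 0.018,"wx": 0,"wy": 0,"wz": -0.135}

```text
t: 13.95
ee_pos: [557.6, 132.7, 104.9]
eef_rot: [1.454, 2.781, 0.003]
contact_force: [-11.9, -1.3, 19.9]
opening: 0.122
```

```bash
python3 - <<'E'
from h import *
goal([562,131,105],2.18); print(telemetry.state()["torque"])
im=capture("wrist");crop(im,130,60,290,220,2.7,"w13")
E
```

```text
t 13.95 pos [557.6 132.7 104.9] yawx 2.178 F [-11.9  -1.3  19.9] op 0.122 j6 1.081
d [-0.0157  0.0106 -0.0004] [ 0.0011  0.0008 -0.0006]
[-0.06013855  2.54203616 -0.03497107]
```

View pics/w13.png

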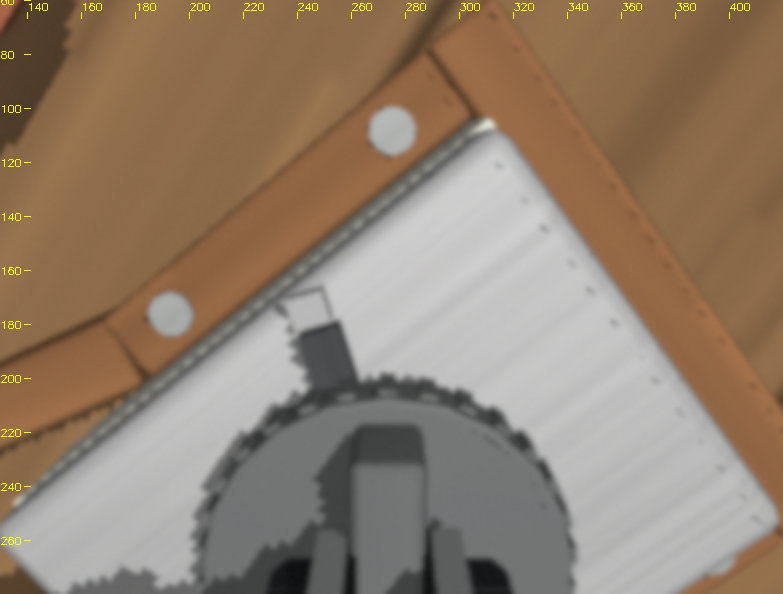

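Emit:
servo_tool:
  deltas:
    - {"tx": 0,"ty": 0,"tz": 0.018,"wx": 0,"wy": 0,"wz": -0.015}
    - {"tx": 0,"ty": 0,"tz": 0.018,"wx": 0,"wy": 0,"wz": -0.03}
    - {"tx": 0,"ty": 0,"tz": 0.018,"wx": 0,"wy": 0,"wz": -0.04}
    - {"tx": 0,"ty": 0,"tz": 0.018,"wx": 0,"wy": 0,"wz": -0.045}

```text
t: 14.4
ee_pos: [557.1, 132.4, 104.7]
eef_rot: [1.253, 2.875, 0.002]
contact_force: [-10.4, -0.0, 19.8]
opening: 0.12
```

```bash
python3 - <<'E'
from h import *
goal([562,131,105],2.18); print(telemetry.state()["torque"])
im=capture("wrist");crop(im,130,60,290,220,2.7,"w14")
E
```

```text
t 14.4 pos [557.1 132.4 104.7] yawx 2.319 F [-10.4  -0.   19.8] op 0.12 j6 0.939
d [-0.0174  0.0106 -0.001 ] [0.0012 0.0013 0.0444]
[-0.05532736  2.43344135 -0.08881656]
```

View pics/w14.png

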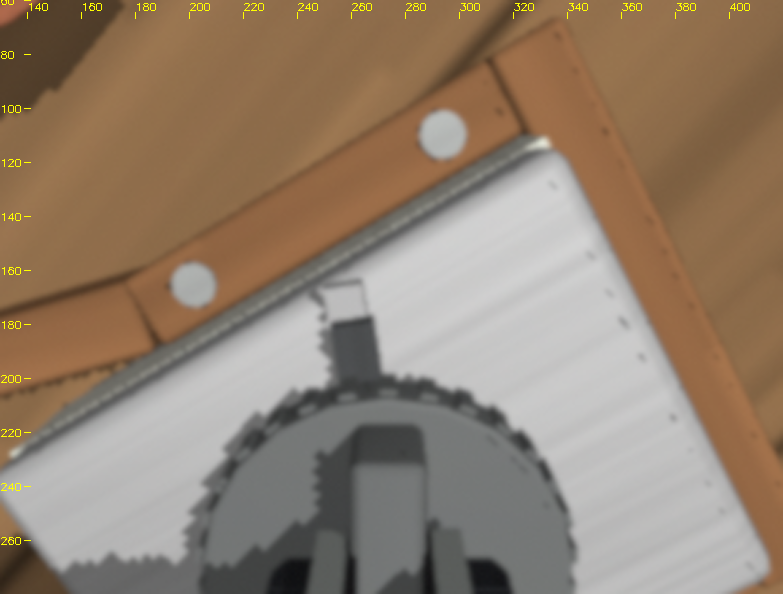

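Emit:
servo_tool:
  deltas:
    - {"tx": 0,"ty": 0,"tz": -0.01,"wx": 0,"wy": 0,"wz": 0}
    - {"tx": 0,"ty": 0,"tz": -0.022,"wx": 0,"wy": 0,"wz": 0}
    - {"tx": 0,"ty": 0,"tz": -0.031,"wx": 0,"wy": 0,"wz": 0}
    - {"tx": 0,"ty": 0,"tz": -0.031,"wx": 0,"wy": 0,"wz": 0}
    - {"tx": 0,"ty": 0,"tz": -0.031,"wx": 0,"wy": 0,"wz": 0}

```text
t: 14.95
ee_pos: [556.9, 132.3, 112.0]
eef_rot: [1.253, 2.876, 0.002]
contact_force: [-3.5, 0.6, 4.1]
opening: 0.119
```

Emit:
servo_tool:
  deltas:
    - {"tx": 0,"ty": 0,"tz": 0,"wx": 0,"wy": 0,"wz": 0}
    - {"tx": 0,"ty": 0,"tz": 0,"wx": 0,"wy": 0,"wz": 0}
    - {"tx": 0,"ty": 0,"tz": 0,"wx": 0,"wy": 0,"wz": 0}
    - {"tx": 0,"ty": 0,"tz": 0,"wx": 0,"wy": 0,"wz": 0}
    - {"tx": 0,"ty": 0,"tz": 0,"wx": 0,"wy": 0,"wz": 0}
    - {"tx": 0,"ty": 0,"tz": 0,"wx": 0,"wy": 0,"wz": 0}
  hand: -0.2

```text
t: 15.55
ee_pos: [557.0, 132.2, 112.0]
eef_rot: [1.253, 2.875, 0.002]
contact_force: [-0.5, -0.4, 1.2]
opening: 0.399
```

```bash
python3 - <<'E'
from h import *
goal([562,131,105],2.18)
im=capture("wrist");cv2.imwrite("pics/w15.png",im);crop(capture("scene"),260,170,130,100,6,"s15")
E
```

```text
t 15.55 pos [557.  132.2 112. ] yawx 2.32 F [-0.5 -0.4  1.2] op 0.399 j6 0.939
d [-0.017   0.0111  0.0279] [0.0011 0.0012 0.0444]
```

View pics/w15.png

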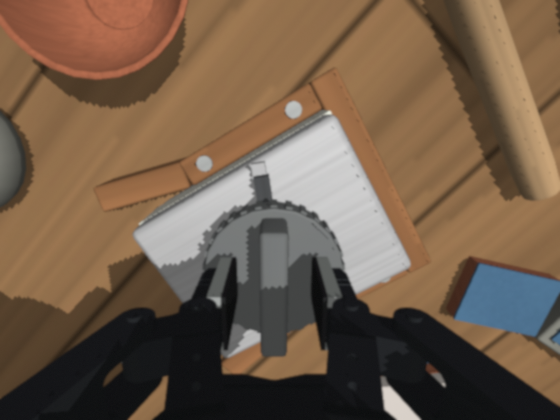

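View pics/s15.png

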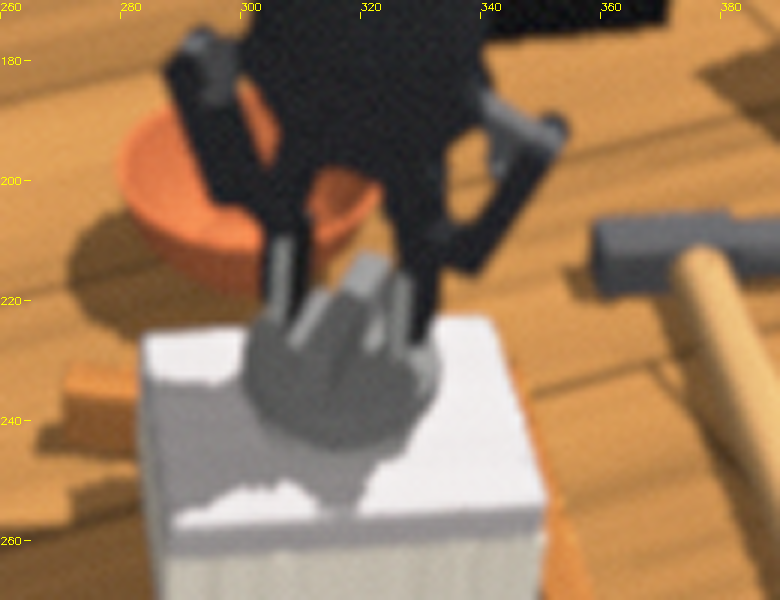

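Released. Rising straight up and checking.

Emit:
servo_tool:
  deltas:
    - {"tx": 0,"ty": 0,"tz": -0.06,"wx": 0,"wy": 0,"wz": 0}
    - {"tx": 0,"ty": 0,"tz": -0.16,"wx": 0,"wy": 0,"wz": 0}
    - {"tx": 0,"ty": 0,"tz": -0.3,"wx": 0,"wy": 0,"wz": 0}
    - {"tx": -0.3,"ty": -0.1,"tz": -0.45,"wx": 0,"wy": 0,"wz": 0.1}
    - {"tx": -0.3,"ty": 0.2,"tz": -0.45,"wx": 0,"wy": 0,"wz": 0.15}
    - {"tx": -0.3,"ty": 0.3,"tz": -0.45,"wx": 0,"wy": 0,"wz": 0.2}
    - {"tx": -0.3,"ty": 0.3,"tz": -0.45,"wx": 0,"wy": 0,"wz": 0.2}
    - {"tx": -0.3,"ty": 0.3,"tz": -0.45,"wx": 0,"wy": 0,"wz": 0.2}

```text
t: 16.45
ee_pos: [663.4, 128.8, 223.8]
eef_rot: [2.083, 2.348, 0.002]
contact_force: [-0.6, 0.9, -0.2]
opening: 0.403
```

```bash
python3 - <<'E'
from h import *
goal([562,131,105],2.18)
im=capture("wrist");cv2.imwrite("pics/w16.png",im);crop(capture("scene"),220,180,170,130,4.5,"s16");crop(capture("top"),210,140,160,115,5,"t16")
E
```

```text
t 16.45 pos [663.4 128.8 223.8] yawx 1.69 F [-0.6  0.9 -0.2] op 0.403 j6 1.544
d [ 0.0578 -0.4032  0.4738] [ 0.0008  0.0007 -0.1558]
```

View pics/w16.png

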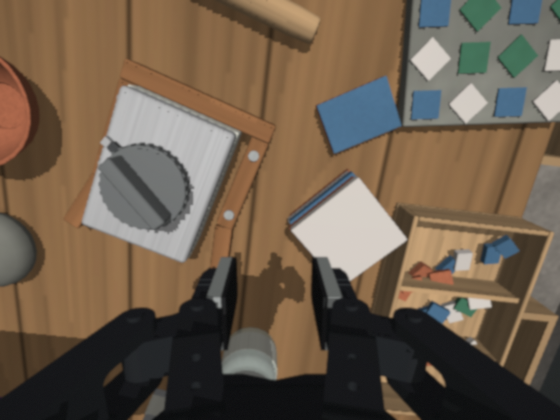

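View pics/s16.png

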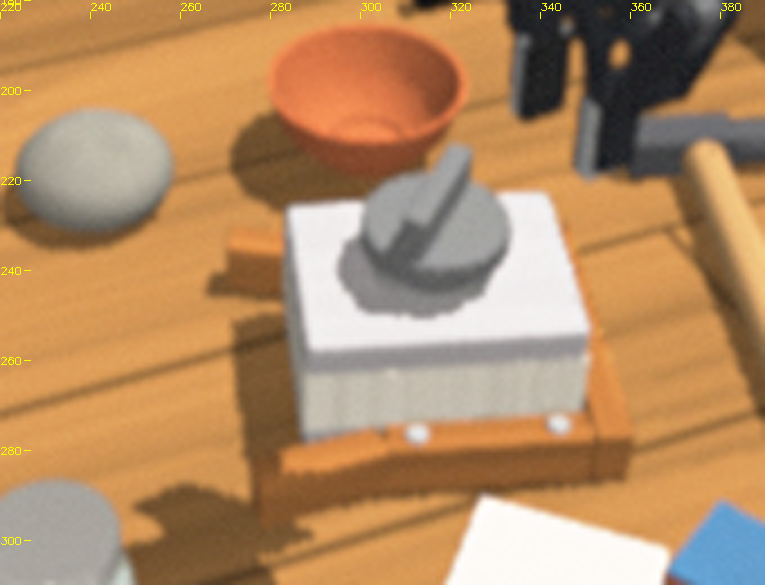

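View pics/t16.png

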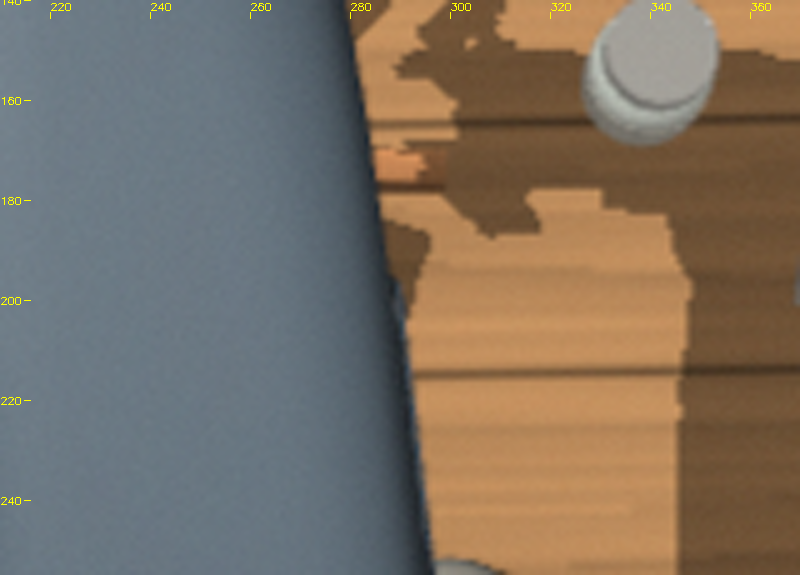

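```bash
python3 - <<'E'
from h import *
crop(cv2.imread("pics/w16.png"),60,50,230,220,2.6,"w16c")
E
```

```text
(no output)
```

View pics/w16c.png

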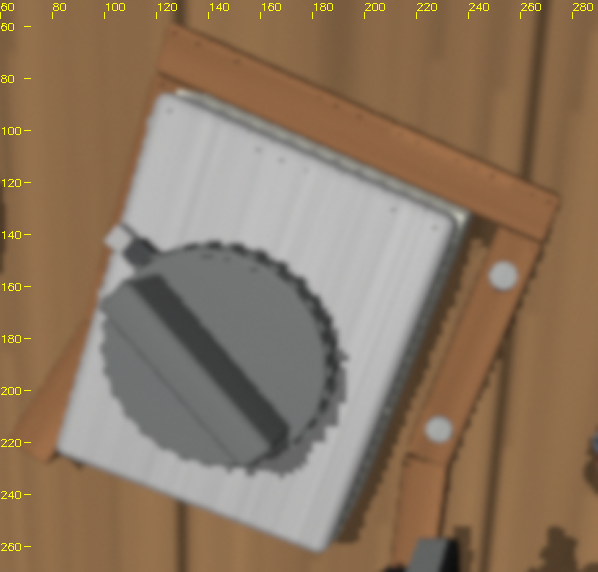

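```bash
python3 - <<'E'
from h import *
f=lambda p:(60+p[0]/2.6,50+p[1]/2.6)
c=at("wrist",f((218,358)),98)
t=at("wrist",f((137,253)),76);r=at("wrist",f((119,237)),75)
C=np.mean([at("wrist",f(p),70) for p in ((163,93),(464,214),(322,552),(57,452))],0)
print(c,C,t,r)
for cc in (c,C,(c+C)/2): print([round(np.arctan2(*(q-cc)[[1,0]])-1.27,3) for q in(t,r)])
E
```

```text
[559.8 130.7  98. ] [560.7  130.85  70.  ] [526.2 156.   76. ] [520.1 160.3  75. ]
[np.float64(1.226), np.float64(1.231)]
[np.float64(1.242), np.float64(1.244)]
[np.float64(1.234), np.float64(1.238)]
```

Tongue and rib agree to about 0.005 rad. The tin and its surroundings haven't moved, so I'm handing in.

```bash
python3 -c "
from plant import workorder; print(workorder.hand_in())"
```

```text
the job is handed in; nothing more can be done
None
```

The tin is home in the wooden stop, the cap is unlocked and released, and the job was handed in at about 16.5 s of the 61 s allowed.

- **Sliding:** I pushed the tin in along the bench with two half-open fingers on its rear face, without lifting it. It brushed the left flare on the way in. I stopped when it no longer moved against the back board and the wrist force rose to about 35 N.
- **Unlocking:** I gripped the bar and pressed the cap about 8.5 mm down, with about 20 N at the wrist. I then turned it 1.32 rad anticlockwise, until the tongue stopped following the cap, let it spring back up, opened the gripper and moved clear.

**Last checks:**
- In the wrist picture the tongue and the rib lie in line: 1.23 and 1.24 rad from the tin's x, so they match within about 0.005 rad. The nominal end stop is 1.2 rad, and I put the 0.03 rad difference down to camera error.
- The scene picture shows the cap up. The tin's corners are at the same pixels as when it was pressed against the back board.
- The bystanders I could see (hammer, tile stack, stone, bowl, jar, offcut) looked undisturbed. I did not check the brush after the last moves.
- The camera estimates of the tin's centre disagreed by up to about 6 mm, so I relied on the contact force for "home".
- I also saw a sideways wrist force of up to 13.5 N while turning the cap, but the tin did not move visibly.

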